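# Hang the keyhole pipe rest on the fixture post

### The arm

A 7-joint arm with a two-finger parallel gripper is mounted at the origin on the work surface. World frame = base frame: x ahead of the robot, y to its left, z up, the work surface at z = 0. Lengths are in m, angles in rad, forces in N, time in s.
With the tool pointing down it reaches from about 0.4 to 0.875 m from the base axis. Payload 19.3 kg.
Tool frame: the origin (TCP) lies at the very end of the fingers, on their centre line; the grasp point (between the pads) lies 19 mm behind it; z points along the fingers, y is the line along which they close (so a half turn about z gives the same grasp; the last joint's range is limited). The gripper opens to 85 mm and grips with 20 to 120 N. Pads are 22 mm wide; open, the fingers measure 114 mm over their backs; the gripper's body (76 mm by 85 mm) begins 54 mm behind the grasp point. The pads swing forward as they close: fully open they stand 13 mm farther back than shut.
Start: joints at [-1.358, 0.521, -0.036, 1.599, 0.021, 1.021, -0.113], TCP at [0.174, 0.6, 0.231] pointing down, gripper open.
Joint ranges: [-2.91, 2.91], [-0.3, 2.13], [-1.5, 1.42], [0.17, 2.43], [-1.26, 4.41], [0.16, 1.93], [-2.52, 2.52]. Speed limits (rad/s): [1.89, 1.89, 2.39, 2.39, 3.01, 3.01, 3.01].

### API

Orientations are given as [roll, pitch, yaw] about the fixed x, y, z axes, in that order (R = Rz(yaw) Ry(pitch) Rx(roll)).
In Python, from workcell import bot gives the robot as it stands.
- The arm moves only by the tool jog_arm, never from a script. Its argument "motion" is a list of rows, each a list of 5 numbers: the shift along the tool's x, y, z scaled (see below), then the turn about the tool's z scaled (see below), then the opening, from 0 (shut) to 1 (fully open). A call has 1 to 12 rows; each row shifts and turns the commanded pose from where the row before left it, along the tool's axes as they then stand; what a row does not reach is not made up. The controller multiplies each number of a shift by 30 mm and each number of a turn by 0.08 rad. A row lasts 1/10 s, in which the tool goes at most 50 mm and 8.59 degrees, less where a joint would pass 70% of its speed; a pose out of reach is approached as far as the arm can. A call with a number of a shift or a turn outside -1 to 1 is refused whole. A call with a gripper value outside its range is refused whole. The fingers move at their own pace and stop on an object; "newtons" is the grip in N (left out, the last holds). Time passes only in rows, so rows that do not move let the fingers close. It gives the time, the measured TCP pose, the force, the opening and the grip force at its end, in the units of the state.
- bot.observe(): the state, without advancing time (a new reading comes with each control period).
- bot.grab_frame(name): name is "side" or "top"; returns a dict with "pixels" (480x640x3 uint8, red, green, blue), "fovy" (degrees; the focal length in pixels is half the picture's height over the tangent of half this angle, whatever the lens; pixels are square), "cx", "cy" (the principal point, pixels), "rvec" (rotation vector, rad) and "tvec" (3), from world to camera coordinates, as OpenCV has them. Camera axes: x right, y down, z forward; pixel columns grow to the right and rows downward; lengths in m; the calibration is good to about 2 mm. A picture is of the moment at which its call begins. There is no depth.
- bot.job_done(): hands the job in; it is judged then, once.
The state is a dict: "clock": time; "qpos": joint angles; "qd": joint speeds; "joint_efforts": joint torques, N m; "position": TCP position; "tool_rot": TCP orientation; "force": force on the tool from outside, world axes, zero at the start; "moment": the same for the moment, N m; "grip_width": finger opening in m; "finger_force": force on a finger pad.
Only numpy, scipy, OpenCV 4.12 (cv2) and the standard library are available. Lean on these libraries where they do the work, as an engineer would, in place of code of your own. Each camera call takes 0.05 s, during which the arm holds its last target. There are 200 camera calls.

### The job

Fit the pipe rest with the keyhole slots onto the fixture post: put both keyholes over the two screw heads, push its plate flat against the carrier, then slide it down until it is fully home and the spring plunger clicks out into its hole, and let go. The carrier's height was set by hand, so feel for the heads and for the end of the slots; go gently (a push of 15 N is plenty), never force the rest against the post, and leave everything else on the bench where it is.

Things in the scene. Friction and masses are not known exactly. Their poses are not given: they have to be found in the camera images.
- rest: Keyhole pipe rest, bare steel, about 0.7 kg, standing upright on the bench. Back plate 96 mm wide, 100 high, 6 thick, two keyholes in it, a web and a V cradle in front. Origin: lower edge of the plate's flat REAR face, mid-width. Axes: +z up, +x out of the rear face (web and cradle point to -x), y along the width.
- rest_web (a point): On the rest, middle of the web's top edge, 36 mm in front of the rear face, 67 mm above the foot: pinch the web here from above, tips 20 to 35 mm below the top. The web is an upright plate 10 mm thick, 92 mm long from plate to cradle, full height. The V cradle at its outer end is 44 mm wide, 62 to 103 mm in front of the rear face, top at 90 mm.
- rest_entry (a point): On the rest's rear face, midway between the two round entry holes of the keyholes: 42 mm above the foot. The holes are 22 mm in diameter, their centres 27 mm to either side (y). From each a slot 11 mm wide runs UP.
- rest_home (a point): On the rest's rear face, midway between the two places where the screws' centres lie when the rest is fully home, at the slots' upper ends: 60 mm above the foot, 18 mm above the entry holes' centres. 22 mm above this point is the detent hole, 11 mm wide.
- post: Fixture post, fixed to the bench: black 50 mm square tube, top at 150 mm, on a bolted base plate 130 x 130 x 10 mm that reaches 28 mm out in front of the carrier's face. The carrier is clamped on the tube. Origin: on the bench below the middle of the carrier's flat front face, which looks away from the robot. Axes: +z up, +x INTO the face (heads point to -x), y along the face.
- face_low (a point): A fixed point in the plane of the carrier's front face, mid-width, 105 mm above the bench. The carrier (dark block, 110 mm wide, 98 high) was slid by hand and clamped fast, so its two screws have their centres anywhere from 0 to 50 mm ABOVE this point (not measured: feel for it), 27 mm to either side. Its top is 36 mm above the screws.
- plunger (a joint): Spring plunger in the carrier's face, midway between the screws and 22 mm above them, 8 mm round nose. 0 = out (4 mm proud), 0.004 = pressed level with the face, by 3 N at first to 6 N. Its push and the heads make the plate drag: its weight alone may not carry the rest down; it takes a push of 5 to 12 N. With the rest fully home it springs out into the detent hole, back to near 0.
- screw_line (a point): As face_low but 12.5 mm out of the face: how far the screw heads' fronts stand out. 8 mm shoulder screws, button heads 16 mm across and 5 mm thick, 7.5 mm of bare shank under them. A plate that meets the heads stops 12.5 mm short of the face; once the heads are in the entry holes it goes on to the face.
- bolt_on: Bystander: a bolt-on rest of similar make but lower (78 mm), with four plain 10 mm bolt holes and a flat shelf instead of a V; stands on the bench. Origin: as for the keyhole rest.
- bend: Bystander: 90 degree bend of bare 45 mm exhaust tube lying on the bench, about 140 x 130 mm. Origin: under it, near the bend.
- slug: Bystander: rust-brown solid round of steel, 84 mm across, 45 mm high. Origin: centre of its underside.
- collar_a: Bystander: bare steel collar 48 mm across, 45 mm high, standing. Origin: centre of its underside.
- collar_b: Bystander: bare collar 44 mm across, 40 mm high, standing. Origin: centre of its underside.
- flange: Bystander: black flange plate 60 x 110 x 10 mm with two 38 mm holes, lying flat. Origin: centre of its underside.
- hammer: Bystander: hammer lying on the bench. Origin: under its middle.
- can: Bystander: spray can 52 mm across, about 150 mm high. Origin: centre of its underside.
Mind the look-alikes: they are no part of the job. What is shaped like the rest but turquoise is not meant. What is shaped like the post but turquoise is not meant.

How it is judged:
By the outcome, as a careful person would: the job done as asked, in the order asked, and still so for the second after the job is handed in, with the robot touching nothing.
It also fails if it takes over 64 s, if anything falls off the work surface, if the arm or the gripper's body presses on something with over 40 N, if the wrist force passes 120 N, or if a joint passes its speed limit or range.

## Working session

There is one attempt and no reset: what is moved stays moved. The work goes in short steps, Python scripts to look and compute and a tool call to move; the robot and the scene stay as the last step left them, time stands still between calls to the robot, and variables do not carry over. Pictures are saved under pics/ and viewed, at most 10 in all, crops included, and the job is handed in when it is done.

Besides the shell and the picture viewer there is one more tool, called as name([rows], argument=value, ...), one row to a line, values as JSON. jog_arm: Moves the arm, as the interface text tells. Shifts and turns lie within -1 to 1; 1 stands for 30 mm of shift or 0.08 rad of turn. Its arguments: {"type":"object","properties":{"motion":{"type":"array","items":{"type":"array","items":{"type":"number"}}},"newtons":{"type":"number"}},"required":["motion"]}

```bash
mkdir -p pics
cat > h.py <<'E'
import numpy as np,cv2
from workcell import bot
def grab(n,fn):
    f=bot.grab_frame(n);cv2.imwrite('pics/'+fn,cv2.cvtColor(f['pixels'],cv2.COLOR_RGB2BGR));return f
def cam(f):
    F=240/np.tan(np.radians(f['fovy'])/2);K=np.array([[F,0,f['cx']],[0,F,f['cy']],[0,0,1]])
    R=cv2.Rodrigues(np.array(f['rvec'],float))[0];return K,R,np.array(f['tvec'],float).reshape(3)
def ray(f,u,v,z):
    K,R,t=cam(f);c=-R.T@t;d=R.T@np.linalg.solve(K,[u,v,1]);return c+d*(z-c[2])/d[2]
def proj(f,P):
    K,R,t=cam(f);p=(K@(R@np.atleast_2d(P).T+t[:,None])).T;return p[:,:2]/p[:,2:]
E
python3 - <<'E'
from h import *
import pickle
fs={}
for n in('side','top'):
    f=grab(n,n+'1.png');fs[n]=f;K,R,t=cam(f);print(n,f['fovy'],f['cx'],f['cy'],-R.T@t,R[2])
pickle.dump(fs,open('fs.pkl','wb'));s=bot.observe();print(s)
E
```

```text
side 43.24127064602136 313.0592587148752 238.34081860696818 [ 0.1652488 -0.8320898  1.0240704] [ 0.29763878  0.65255423 -0.69683868]
top 49.98467552564359 321.8237513194565 239.4438484881046 [ 0.33483337 -0.00394243  1.20883818] [ 0.16773483  0.0172408  -0.98568138]
{'clock': 0.1, 'qpos': array([-1.35817131,  0.52194498, -0.03634745,  1.59988074,  0.02118123,
        1.02108527, -0.11279725]), 'qd': array([ 0.00201313, -0.00147532,  0.00052756, -0.00141329,  0.00022076,
       -0.00092396, -0.00169407]), 'joint_efforts': array([ 3.16939513e-03, -9.28482127e+01,  1.98368244e+00, -3.70535910e+01,
        1.79601309e-02,  5.33657309e-03, -3.32965282e-07]), 'position': array([0.17435819, 0.59991464, 0.23081409]), 'tool_rot': array([-3.14065882e+00,  3.67189720e-05,  2.85876570e+00]), 'force': array([ 0.75665819,  0.98422475, -0.35906862]), 'moment': array([-0.01574926,  0.02134326, -0.00336275]), 'finger_force': 0.0, 'grip_width': 0.08511064694600963}
```

View pics/side1.png

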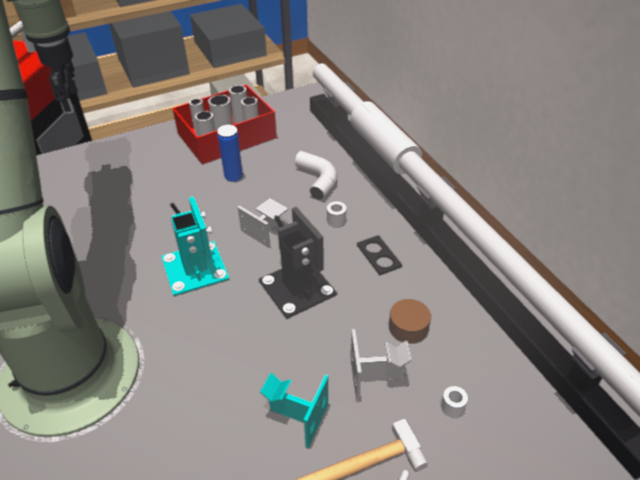

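View pics/top1.png

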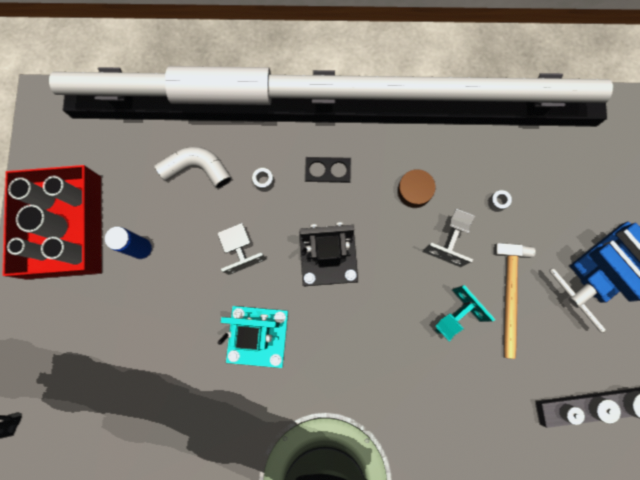

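The side view shows the V-cradle steel rest at about (375,360), and the black post at (297,265). The bolt-on rest is at (262,220). In the top view the rest is at (450,240) and the post at (328,250). I'll enlarge both.

Run:
```python
import cv2,numpy as np
t=cv2.imread('pics/top1.png');s=cv2.imread('pics/side1.png')
def c(i,x,y):return cv2.resize(i[y:y+75,x:x+100],(400,300),interpolation=cv2.INTER_CUBIC)
cv2.imwrite('pics/c1.png',np.vstack([np.hstack([c(t,280,215),c(t,400,200)]),np.hstack([c(s,255,205),c(s,335,320)])]))
```

```text
(no output)
```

View pics/c1.png

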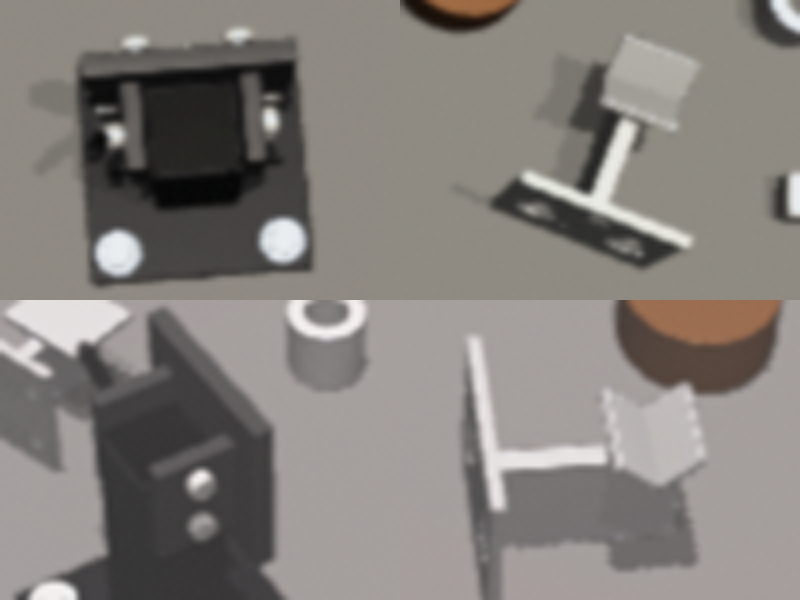

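The enlarged crops show the plate and carrier edges clearly enough for a joint least-squares pose fit.

```bash
cat > fit.py <<'E'
from h import *
import pickle
from scipy.optimize import least_squares
fs=pickle.load(open('fs.pkl','rb'));T,S=fs['top'],fs['side']
t1=lambda x,y:(280+x/4,215+y/4); t2=lambda x,y:(400+(x-400)/4,200+y/4)
s1=lambda x,y:(255+x/4,205+(y-300)/4); s2=lambda x,y:(335+(x-400)/4,320+(y-300)/4)
def fit(obs,x0,f):
    def res(p):
        c,s=np.cos(p[2]),np.sin(p[2]);R=np.array([[c,-s,0],[s,c,0],[0,0,1]])
        return np.concatenate([proj(ca,R@f(np.array(l,float),p)+[p[0],p[1],0])[0]-uv for ca,uv,l in obs])
    r=least_squares(res,x0,loss='soft_l1');print(r.x.round(4));print(res(r.x).reshape(-1,2).round(1).tolist());return r.x
# rest: yaw about 0 means rear face +x; actual rear faces robot (-x)
rest=[(T,t2(520,182),(0,-.048,.1)),(T,t2(688,247),(0,.048,.1)),(T,t2(527,172),(-.006,-.048,.1)),(T,t2(692,236),(-.006,.048,.1)),
 (S,s2(468,340),(0,-.048,.1)),(S,s2(493,510),(0,.048,.1)),(S,s2(505,506),(-.006,.048,.1)),(S,s2(480,338),(-.006,-.048,.1)),(T,t2(614,180),(-.036,0,.067+0))]
fit(rest[:8],[.6,-.25,3.0],lambda l,p:l)
# post: +x into face, face looks +x world -> yaw~pi ; local y+ = world -y = right in top
g=lambda l,p:l+[0,0,p[3] if l[2]>.05 else 0]
post=[(T,t1(80,55),(0,-.055,.1)),(T,t1(295,38),(0,.055,.1)),(S,s1(272,427),(0,.055,.1)),(S,s1(168,308),(0,-.055,.1)),
 (T,t1(92,285),(.102,-.065,.01)),(T,t1(312,269),(.102,.065,.01)),
 (S,(287,314),(.102,.065,.01)),(S,(260,281),(.102,-.065,.01)),(S,(336,290),(-.028,.065,.01))]
fit(post,[.5,0,3.1,.06],g)
E
python3 fit.py
```

```text
[ 0.4996 -0.2666  2.7723]
[[0.8, -1.1], [0.6, -0.8], [0.0, -1.1], [0.6, -0.6], [-1.2, -0.7], [-0.8, 0.0], [-0.5, 0.7], [-1.0, -0.4]]
[0.5377 0.0049 3.2513 0.0821]
[[-0.4, -0.4], [-0.2, -1.1], [-0.1, 0.5], [-2.2, -0.1], [0.1, -0.7], [0.7, -1.7], [-1.4, 2.5], [-3.2, -2.8], [0.7, 1.2]]
```

jog_arm([
  [-0.93,-0.45,-0.1,0,1],
  [-0.93,-0.45,-0.1,0,1],
  [-0.93,-0.45,-0.1,0,1],
  [-0.93,-0.45,-0.1,0,1],
  [-0.93,-0.45,-0.1,0,1],
  [-0.93,-0.45,-0.1,0,1],
  [-0.93,-0.45,-0.1,0,1],
  [-0.93,-0.45,-0.1,0,1],
  [-0.93,-0.45,-0.1,0,1],
  [-0.93,-0.45,-0.1,0,1],
  [-0.93,-0.45,-0.1,0,1],
  [-0.93,-0.45,-0.1,0,1],
])

```text
clock: 1.3
position: [0.4515, 0.3501, 0.2672]
tool_rot: [-3.141, -0.0, 2.859]
force: [-0.2, 0.2, 1.1]
grip_width: 0.0859
finger_force: 0.0
```

```bash
cat > go.py <<'E'
import sys
from h import *
from math import *
# usage: x y z yaw -> total units in tool axes (shift/30mm, turn/0.08) keeping current yaw for shift
s=bot.observe();a=[float(v) for v in sys.argv[1:5]]
R=lambda r:cv2.Rodrigues(np.array([0,0,r[2]]))[0]@cv2.Rodrigues(np.array([0,r[1],0.]))[0]@cv2.Rodrigues(np.array([r[0],0,0.]))[0]
r=s['tool_rot'];d=R(r).T@(np.array(a[:3])-s['position'])/.03
dy=(a[3]-r[2]+pi)%(2*pi)-pi
print('t',round(s['clock'],2),'pos',s['position'].round(4),'rot',r.round(4),'q',s['qpos'].round(2),'F',s['force'].round(1),'w',round(s['grip_width'],4))
print('units',d.round(2),'turn',round(-dy/.08,2))
E
python3 go.py 0.5332 -0.2796 0.15 2.772
```

```text
t 1.3 pos [0.4515 0.3501 0.2672] rot [-3.1412e+00 -2.0000e-04  2.8587e+00] q [-0.8   0.4   0.05  1.71 -0.02  1.04  0.54] F [-0.2  0.2  1.1] w 0.0859
units [ -8.48 -19.39   3.91] turn 1.08
```

jog_arm([
  [-0.42,-0.97,0,0.09,1],
  [-0.42,-0.97,0,0.09,1],
  [-0.42,-0.97,0,0.09,1],
  [-0.42,-0.97,0,0.09,1],
  [-0.42,-0.97,0,0.09,1],
  [-0.42,-0.97,0,0.09,1],
  [-0.42,-0.97,0,0.09,1],
  [-0.42,-0.97,0,0.09,1],
  [-0.42,-0.97,0,0.09,1],
  [-0.42,-0.97,0,0.09,1],
  [-0.42,-0.97,0,0.09,1],
  [-0.42,-0.97,0,0.09,1],
])

```text
clock: 2.5
position: [0.4832, -0.0291, 0.2672]
tool_rot: [-3.141, -0.0, 2.772]
force: [1.3, -0.3, -0.2]
grip_width: 0.0852
finger_force: 0.0
```

jog_arm([
  [-0.42,-0.97,0.1,0,1],
  [-0.42,-0.97,0.3,0,1],
  [-0.42,-0.97,0.5,0,1],
  [-0.42,-0.97,0.5,0,1],
  [-0.42,-0.97,0.5,0,1],
  [-0.42,-0.97,0.5,0,1],
  [-0.42,-0.97,0.5,0,1],
  [0,0,0,0,1],
])

```text
clock: 3.3
position: [0.4906, -0.2534, 0.1784]
tool_rot: [-3.14, -0.002, 2.768]
force: [-1.2, -0.7, 0.1]
grip_width: 0.0854
finger_force: 0.0
```

```bash
python3 go.py 0.5332 -0.2796 0.14 2.772
python3 - <<'E'
from h import *
f=grab('top','t2.png');g=grab('side','s2.png')
t=cv2.imread('pics/t2.png')[165:315,360:510];s=cv2.imread('pics/s2.png')[280:430,300:450]
cv2.imwrite('pics/c2.png',np.hstack([cv2.resize(i,(400,400),interpolation=cv2.INTER_CUBIC) for i in(t,s)]))
E
```

```text
t 3.3 pos [ 0.4906 -0.2534  0.1784] rot [-3.1397e+00 -2.4000e-03  2.7679e+00] q [ 0.17  0.49  0.27  1.86 -0.17  0.82  1.72] F [-1.2 -0.7  0.1] w 0.0854
units [-1.65 -0.29  1.28] turn -0.05
```

View pics/c2.png

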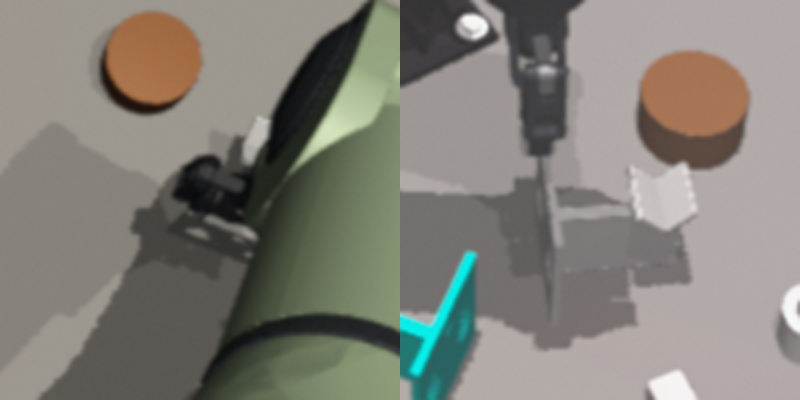

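The open gripper is above the plate, aligned with the web, which matches the fit. I'll move over the web and then descend.

jog_arm([
  [-0.55,-0.1,0.1,0,1],
  [-0.55,-0.1,0.3,0,1],
  [-0.55,-0.1,0.4,0,1],
  [0,0,0.2,0,1],
  [0,0,0,0,1],
  [0,0,0,0,1],
])

```text
clock: 4.0
position: [0.5349, -0.2751, 0.1508]
tool_rot: [3.141, -0.0, 2.773]
force: [-0.6, -0.1, 0.8]
grip_width: 0.0854
finger_force: 0.0
```

```bash
python3 go.py 0.5332 -0.2796 0.04 2.772
```

```text
t 4.0 pos [ 0.5349 -0.2751  0.1508] rot [ 3.1413 -0.      2.7731] q [ 0.2   0.59  0.25  1.75 -0.19  0.82  1.75] F [-0.6 -0.1  0.8] w 0.0854
units [-0.   -0.16  3.69] turn 0.01
```

jog_arm([
  [0,-0.08,0.5,0,1],
  [0,-0.08,0.8,0,1],
  [0,0,0.8,0,1],
  [0,0,0.8,0,1],
  [0,0,0.5,0,1],
  [0,0,0.29,0,1],
  [0,0,0,0,1],
  [0,0,0,0,1],
])

```text
clock: 4.8
position: [0.5337, -0.2806, 0.0403]
tool_rot: [-3.141, 0.001, 2.772]
force: [-0.2, -0.1, -0.0]
grip_width: 0.0854
finger_force: 0.0
```

```bash
python3 go.py 0.5332 -0.2796 0.04 2.772
python3 - <<'E'
from h import *
g=grab('side','s3.png')
s=cv2.imread('pics/s3.png')[300:420,310:470]
cv2.imwrite('pics/c3.png',cv2.resize(s,(800,600),interpolation=cv2.INTER_CUBIC))
E
```

```text
t 4.8 pos [ 0.5337 -0.2806  0.0403] rot [-3.1415e+00  8.0000e-04  2.7723e+00] q [ 0.25  0.75  0.2   1.79 -0.24  0.62  1.79] F [-0.2 -0.1 -0. ] w 0.0854
units [0.03 0.03 0.01] turn 0.0
```

View pics/c3.png

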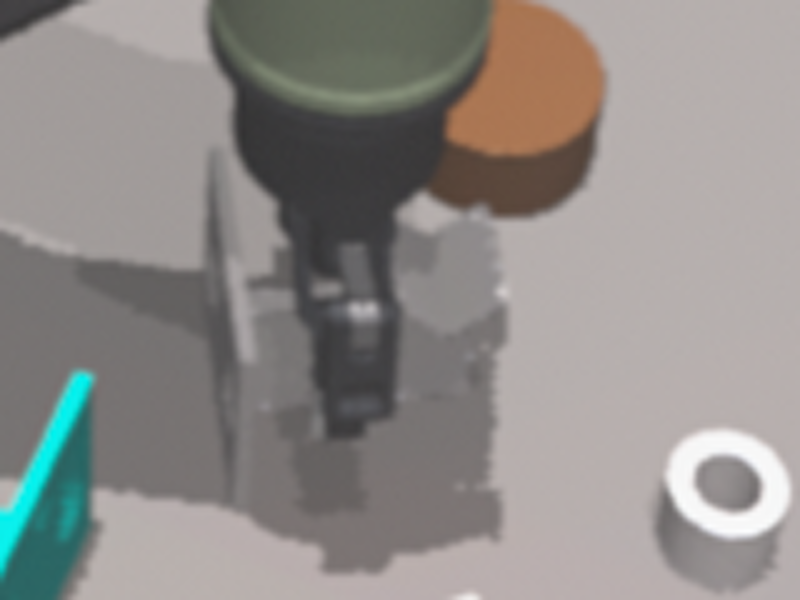

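The fingers stand astride the web, between plate and cradle. Closing now.

jog_arm([
  [0,0,0,0,0],
  [0,0,0,0,0],
  [0,0,0,0,0],
  [0,0,0,0,0],
  [0,0,0,0,0],
  [0,0,0,0,0],
  [0,0,0,0,0],
  [0,0,0,0,0],
], newtons=90)

```text
clock: 5.65
position: [0.5337, -0.28, 0.0397]
tool_rot: [3.141, 0.0, 2.773]
force: [1.5, 4.3, 1.7]
grip_width: 0.0088
finger_force: 89.6
```

```bash
python3 go.py 0.5332 -0.2796 0.04 2.772
```

```text
t 5.65 pos [ 0.5337 -0.28    0.0397] rot [3.1411e+00 4.0000e-04 2.7727e+00] q [ 0.25  0.75  0.2   1.79 -0.24  0.61  1.79] F [1.5 4.3 1.7] w 0.0088
units [ 0.02  0.01 -0.01] turn 0.01
```

Run:
```python
import cv2,numpy as np
t=cv2.imread('pics/top1.png');s=cv2.imread('pics/side1.png')
def c(i,x,y,g):
    i=cv2.resize(i[y:y+75,x:x+50],(400,600),interpolation=cv2.INTER_CUBIC);return (255*(i/255.)**g).astype(np.uint8)
a=cv2.resize(t[215:290,295:362],(536,600),interpolation=cv2.INTER_CUBIC)
b=cv2.resize(s[200:275,290:323],(264,600),interpolation=cv2.INTER_CUBIC)
o=np.hstack([a,b]);cv2.imwrite('pics/c4.png',(255*(o/255.)**.6).astype(np.uint8))
```

```text
(no output)
```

View pics/c4.png

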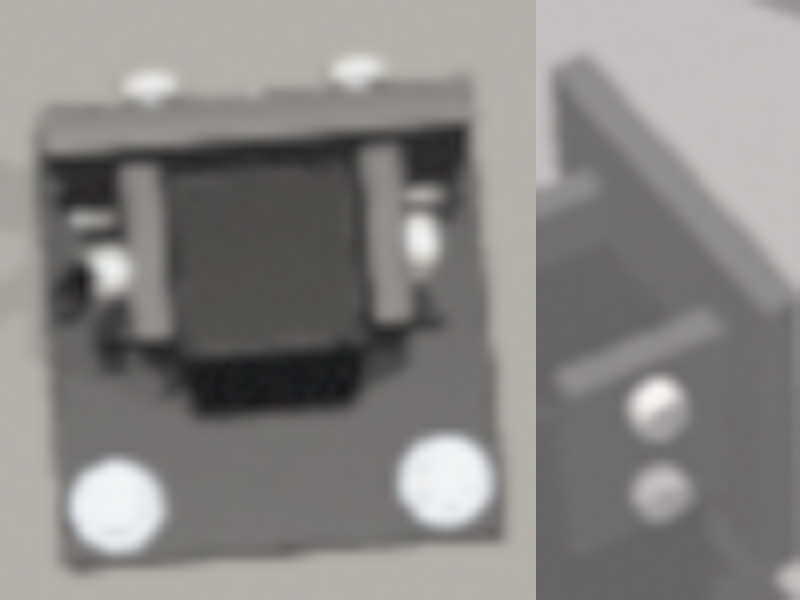

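jog_arm([
  [0,0,-0.3,0,0],
  [0,0,-0.7,0,0],
  [0,0,-0.7,0,0],
  [0,0,-0.3,0,0],
  [0,0,0,0,0],
  [0,0,0,0,0],
])

```text
clock: 6.25
position: [0.5329, -0.2802, 0.0989]
tool_rot: [-3.142, -0.001, 2.772]
force: [-0.1, 0.0, -8.0]
grip_width: 0.0086
finger_force: 88.4
```

The rest is held and lifted. The crop shows the carrier front edge from (40,112) to (470,78) and the heads at x≈150 and 357. I'll refit the post with these.

```bash
cat > fit2.py <<'E'
import contextlib,io
with contextlib.redirect_stdout(io.StringIO()): from fit import *
t=lambda x,y:(294.56+x/8,214.56+y/8); s=lambda x,y:(289.56+(x-536)/8,199.56+y/8)
post=[(T,t(40,112),(0,-.055,.1)),(T,t(470,78),(0,.055,.1)),(S,s(802,290),(0,.055,.1)),(S,s(588,52),(0,-.055,.1)),
 (T,t(65,572),(.102,-.065,.01)),(T,t(503,540),(.102,.065,.01)),
 (T,t(150,72),(-.0125,-.027,.066)),(T,t(357,56),(-.0125,.027,.066))]
p=fit(post,[.5,0,3.2,.06],g)
fit(post[:2]+post[4:],[*p[:3],.08],g)
E
python3 fit2.py
```

```text
[0.5372 0.0049 3.2336 0.0854]
[[-0.0, -0.8], [0.4, -0.5], [-0.6, 0.6], [-1.1, -0.4], [-0.4, -0.7], [0.6, -0.8], [0.1, 0.5], [-0.1, 0.6]]
[0.5357 0.005  3.2342 0.0918]
[[-0.3, -0.6], [0.4, -0.4], [-0.4, -0.1], [0.5, -0.1], [-0.1, 0.6], [-0.1, 0.7]]
```

jog_arm([
  [0,0,-0.4,-0.3,0],
  [0,0,-0.6,-0.8,0],
  [-0.3,0,-0.4,-0.9,0],
  [-0.5,0,-0.2,-0.9,0],
  [-0.6,0,0,-0.9,0],
  [-0.7,0,0,-0.9,0],
  [-0.7,0,0,-0.7,0],
  [-0.5,0,0,-0.37,0],
  [0,0,0,0,0],
])

```text
clock: 7.15
position: [0.6328, -0.288, 0.1471]
tool_rot: [3.141, -0.0, -3.046]
force: [-0.7, 1.3, -7.0]
grip_width: 0.0085
finger_force: 88.2
```

```bash
python3 go.py 0.623 0.0129 0.1467 3.234
```

```text
t 7.15 pos [ 0.6328 -0.288   0.1471] rot [ 3.1411e+00 -1.0000e-04 -3.0460e+00] q [ 0.27  0.73  0.13  1.47 -0.1   0.95  2.09] F [-0.7  1.3 -7. ] w 0.0085
units [-0.63 10.02  0.02] turn 0.04
```

jog_arm([
  [-0.1,0.4,0,0,0],
  [-0.1,0.9,0,0,0],
  [-0.1,0.95,0,0,0],
  [-0.1,0.95,0,0,0],
  [-0.1,0.95,0,0,0],
  [-0.1,0.95,0,0,0],
  [0,0.95,0,0,0],
  [0,0.95,0,0,0],
  [0,0.95,0,0,0],
  [0,0.95,0,0,0],
  [0,0.75,0,0.04,0],
  [0,0.37,0,0,0],
])

```text
clock: 8.35
position: [0.6207, 0.0151, 0.1477]
tool_rot: [3.141, -0.001, -3.05]
force: [-0.2, 0.3, -7.4]
grip_width: 0.0086
finger_force: 88.3
```

jog_arm([
  [0,0,0,0,0],
  [0,0,0,0,0],
])

```text
clock: 8.55
position: [0.6214, 0.0114, 0.1478]
tool_rot: [-3.141, -0.0, -3.053]
force: [0.1, -0.1, -6.9]
grip_width: 0.0084
finger_force: 88.3
```

```bash
python3 go.py 0.603 0.011 0.1467 3.234
python3 - <<'E'
from h import *
import pickle
f=grab('top','t5.png');g=grab('side','s5.png');pickle.dump((f,g),open('f5.pkl','wb'))
t=cv2.imread('pics/t5.png')[185:260,290:357];s=cv2.imread('pics/s5.png')[190:290,275:375]
cv2.imwrite('pics/c5.png',np.hstack([cv2.resize(i,(400,400),interpolation=cv2.INTER_CUBIC) for i in(t,s)]))
E
```

```text
t 8.55 pos [0.6214 0.0114 0.1478] rot [-3.1409e+00 -1.0000e-04 -3.0528e+00] q [-0.2   0.62  0.13  1.69 -0.1   0.84  1.63] F [ 0.1 -0.1 -6.9] w 0.0084
units [0.61 0.04 0.04] turn -0.05
```

View pics/c5.png

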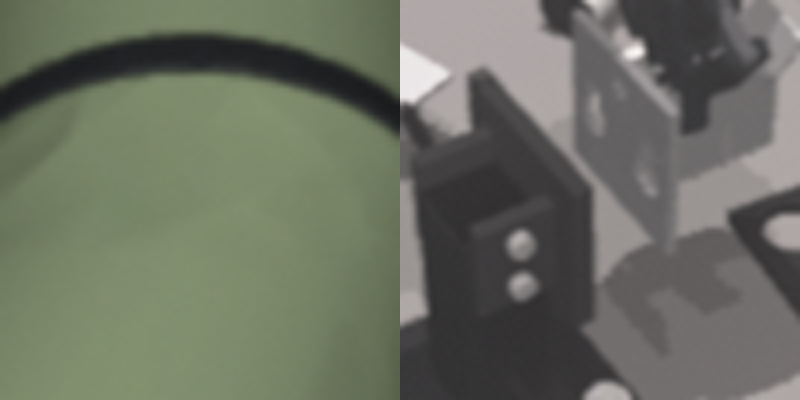

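Run:
```python
from h import *
import pickle
f,g=pickle.load(open('f5.pkl','rb'))
def w(o,psi,l):
    c,s=np.cos(psi),np.sin(psi);return np.array([[c,-s,0],[s,c,0],[0,0,1]])@np.array(l)+o
def show(n,o,psi,L):
    for l in L:
        u=proj(g,w(np.array(o),psi,l))[0];print(n,l,((u-[275,190]+.375)*4+[400,0]).round(0))
psi=3.2304;o=np.array([.6214,.0114,.1478-.0397])+.0365*np.array([np.cos(psi),np.sin(psi),0])
print(o)
show('rest',o,psi,[(0,-.048,.1),(0,.048,.1),(0,.048,0),(0,-.027,.042),(0,.027,.042)])
show('post',(.5372,.0049,0),3.2336,[(0,-.055,.1854),(0,.055,.1854),(0,.055,.0874)])
```

```text
[0.58504384 0.00816279 0.1081    ]
rest (0, -0.048, 0.1) [567.   8.]
rest (0, 0.048, 0.1) [665. 112.]
rest (0, 0.048, 0) [663. 252.]
rest (0, -0.027, 0.042) [589. 113.]
rest (0, 0.027, 0.042) [642. 172.]
post (0, -0.055, 0.1854) [481.  64.]
post (0, 0.055, 0.1854) [590. 187.]
post (0, 0.055, 0.0874) [592. 321.]
```

The side view confirms the rest faces the carrier squarely, with the projections agreeing to about 2 mm. I'll approach and feel for the heads.

jog_arm([
  [0.3,0,0.03,0,0],
  [0.3,0,0,0,0],
  [0.2,0,0,-0.05,0],
  [0.1,0,0,0,0],
  [0,0,0,0,0],
  [0,0,0,0,0],
])

```text
clock: 9.25
position: [0.595, 0.0099, 0.1469]
tool_rot: [3.142, 0.0, -3.048]
force: [0.5, 0.4, -7.7]
grip_width: 0.0087
finger_force: 88.4
```

jog_arm([
  [0.05,0,0,0,0],
  [0.05,0,0,0,0],
  [0.05,0,0,0,0],
  [0.05,0,0,0,0],
  [0,0,0,0,0],
])

```text
clock: 9.75
position: [0.5886, 0.0092, 0.1467]
tool_rot: [-3.142, -0.0, -3.048]
force: [-0.6, 0.1, -8.5]
grip_width: 0.0088
finger_force: 88.4
```

jog_arm([
  [0.05,0,0,0,0],
  [0.05,0,0,0,0],
  [0,0,0,0,0],
])

```text
clock: 10.05
position: [0.5856, 0.009, 0.1467]
tool_rot: [-3.142, -0.0, -3.048]
force: [0.7, -0.4, -6.9]
grip_width: 0.0088
finger_force: 88.4
```

jog_arm([
  [0.03,0,0,0,0],
  [0.03,0,0,0,0],
  [0,0,0,0,0],
])

```text
clock: 10.35
position: [0.5839, 0.0088, 0.1467]
tool_rot: [-3.142, -0.0, -3.049]
force: [-1.0, -0.1, -7.9]
grip_width: 0.0086
finger_force: 88.4
```

jog_arm([
  [0.03,0,0,0,0],
  [0,0,0,0,0],
])

```text
clock: 10.55
position: [0.583, 0.0087, 0.1467]
tool_rot: [-3.142, -0.0, -3.048]
force: [0.1, -1.0, -8.5]
grip_width: 0.0083
finger_force: 88.4
```

jog_arm([
  [0.03,0,0,0,0],
  [0,0,0,0,0],
])

```text
clock: 10.75
position: [0.5822, 0.0086, 0.1467]
tool_rot: [-3.142, -0.0, -3.048]
force: [-0.0, 0.6, -7.0]
grip_width: 0.0085
finger_force: 88.4
```

jog_arm([
  [0.04,0,0,0,0],
  [0,0,0,0,0],
])

```text
clock: 10.95
position: [0.5809, 0.0085, 0.1467]
tool_rot: [-3.142, -0.0, -3.048]
force: [-0.1, 0.6, -7.1]
grip_width: 0.0085
finger_force: 88.4
```

jog_arm([
  [0.04,0,0,0,0],
  [0,0,0,0,0],
])

```text
clock: 11.15
position: [0.5797, 0.0084, 0.1467]
tool_rot: [-3.142, -0.0, -3.048]
force: [0.9, -0.1, -7.4]
grip_width: 0.0086
finger_force: 88.4
```

jog_arm([
  [0.04,0,0,0,0],
  [0,0,0,0,0],
])

```text
clock: 11.35
position: [0.5785, 0.0083, 0.1467]
tool_rot: [-3.142, -0.0, -3.048]
force: [-0.4, -0.7, -6.8]
grip_width: 0.0084
finger_force: 88.4
```

jog_arm([
  [0.04,0,0,0,0],
  [0,0,0,0,0],
])

```text
clock: 11.55
position: [0.5778, 0.0082, 0.1468]
tool_rot: [-3.142, 0.001, -3.048]
force: [2.8, -0.5, -7.7]
grip_width: 0.0085
finger_force: 88.4
```

jog_arm([
  [0.04,0,0,0,0],
  [0,0,0,0,0],
])

```text
clock: 11.75
position: [0.5765, 0.0081, 0.1468]
tool_rot: [-3.142, 0.001, -3.048]
force: [4.4, 0.2, -9.0]
grip_width: 0.0086
finger_force: 88.4
```

jog_arm([
  [0.04,0,0,0,0],
  [0,0,0,0,0],
])

```text
clock: 11.95
position: [0.5752, 0.008, 0.1468]
tool_rot: [-3.142, 0.001, -3.048]
force: [5.4, 0.3, -7.4]
grip_width: 0.0085
finger_force: 88.4
```

```bash
python3 go.py 0.5734 0.0083 0.1467 3.234;python3 -c "
from h import *;print(bot.observe()['moment'])"
```

```text
t 11.95 pos [0.5752 0.008  0.1468] rot [-3.1416e+00  5.0000e-04 -3.0484e+00] q [-0.21  0.55  0.13  1.82 -0.09  0.78  1.63] F [ 5.4  0.3 -7.4] w 0.0085
units [0.06 0.02 0.  ] turn 0.01
[ 0.06822846 -1.04486114  0.03086932]
```

Spring-like: that is the plunger, so the heads are in the holes. I'll continue to the face.

jog_arm([
  [0.03,0,0,0,0],
  [0,0,0,0,0],
])

```text
clock: 12.15
position: [0.5748, 0.008, 0.1469]
tool_rot: [3.142, 0.002, -3.048]
force: [7.0, 0.6, -8.7]
grip_width: 0.0085
finger_force: 88.1
```

jog_arm([
  [0.03,0,0,0,0],
  [0,0,0,0,0],
])

```text
clock: 12.35
position: [0.5745, 0.0081, 0.1471]
tool_rot: [-3.142, 0.003, -3.048]
force: [11.0, 0.9, -9.8]
grip_width: 0.0086
finger_force: 87.8
```

```bash
python3 go.py 0.5734 0.0083 0.1467 3.234;python3 -c "
from h import *;print(bot.observe()['moment'])"
```

```text
t 12.35 pos [0.5745 0.0081 0.1471] rot [-3.1416e+00  2.9000e-03 -3.0481e+00] q [-0.21  0.55  0.13  1.82 -0.09  0.77  1.63] F [11.   0.9 -9.8] w 0.0086
units [0.04 0.01 0.01] turn 0.01
[ 0.29455973 -2.55649632  0.0941724 ]
```

The plate is at the face (travel since first touch about 3.7 mm, force rising). Sliding down.

jog_arm([
  [0.01,0,0.04,0,0],
  [0,0,0.04,0,0],
  [0,0,0,0,0],
])

```text
clock: 12.65
position: [0.5747, 0.0081, 0.1451]
tool_rot: [-3.142, 0.004, -3.048]
force: [10.6, 1.0, -4.2]
grip_width: 0.0083
finger_force: 88.9
```

```bash
python3 go.py 0.5734 0.0083 0.1467 3.234;python3 -c "
from h import *;print(bot.observe()['moment'])"
```

```text
t 12.65 pos [0.5747 0.0081 0.1451] rot [-3.1416  0.0038 -3.0481] q [-0.21  0.55  0.13  1.82 -0.09  0.77  1.63] F [10.6  1.  -4.2] w 0.0083
units [ 0.04  0.01 -0.05] turn 0.01
[ 0.15195637 -2.5378395   0.0990452 ]
```

jog_arm([
  [0,0,0.04,0,0],
  [0,0,0.04,0,0],
  [0,0,0,0,0],
])

```text
clock: 12.95
position: [0.5747, 0.008, 0.1427]
tool_rot: [-3.142, 0.004, -3.048]
force: [11.3, 1.3, -7.0]
grip_width: 0.0085
finger_force: 89.0
```

jog_arm([
  [0,0,0.04,0,0],
  [0,0,0.04,0,0],
  [0,0,0,0,0],
])

```text
clock: 13.25
position: [0.5747, 0.0081, 0.1403]
tool_rot: [-3.142, 0.004, -3.048]
force: [10.9, 1.7, -5.8]
grip_width: 0.0083
finger_force: 89.0
```

jog_arm([
  [0,0,0.04,0,0],
  [0,0,0.04,0,0],
  [0,0,0,0,0],
])

```text
clock: 13.55
position: [0.5747, 0.0081, 0.1379]
tool_rot: [-3.142, 0.004, -3.048]
force: [11.9, 1.5, -5.4]
grip_width: 0.0084
finger_force: 89.0
```

jog_arm([
  [0,0,0.04,0,0],
  [0,0,0.04,0,0],
  [0,0,0,0,0],
])

```text
clock: 13.85
position: [0.5746, 0.0081, 0.1354]
tool_rot: [3.142, 0.004, -3.048]
force: [11.1, 2.3, -7.6]
grip_width: 0.0084
finger_force: 88.6
```

jog_arm([
  [0,0,0.04,0,0],
  [0,0,0,0,0],
])

```text
clock: 14.05
position: [0.5746, 0.0081, 0.1341]
tool_rot: [3.142, 0.004, -3.048]
force: [11.1, 1.1, -7.1]
grip_width: 0.0084
finger_force: 88.8
```

jog_arm([
  [0,0,0.04,0,0],
  [0,0,0,0,0],
])

```text
clock: 14.25
position: [0.5746, 0.0081, 0.1329]
tool_rot: [3.142, 0.003, -3.048]
force: [10.9, 1.8, -8.8]
grip_width: 0.0088
finger_force: 88.6
```

jog_arm([
  [0,0,0.04,0,0],
  [0,0,0,0,0],
])

```text
clock: 14.45
position: [0.5746, 0.0081, 0.1319]
tool_rot: [3.142, 0.004, -3.048]
force: [10.1, 0.4, -6.6]
grip_width: 0.0084
finger_force: 89.1
```

jog_arm([
  [0,0,0.03,0,0],
  [0,0,0,0,0],
])

```text
clock: 14.65
position: [0.5746, 0.0081, 0.131]
tool_rot: [3.142, 0.004, -3.048]
force: [9.9, 1.8, -3.9]
grip_width: 0.0084
finger_force: 89.3
```

jog_arm([
  [0,0,0.03,0,0],
  [0,0,0,0,0],
])

```text
clock: 14.85
position: [0.5746, 0.0081, 0.1302]
tool_rot: [3.142, 0.004, -3.048]
force: [8.6, 1.6, -1.8]
grip_width: 0.0083
finger_force: 89.5
```

jog_arm([
  [0,0,0.03,0,0],
  [0,0,0,0,0],
])

```text
clock: 15.05
position: [0.5747, 0.0081, 0.1298]
tool_rot: [3.141, 0.004, -3.048]
force: [6.6, 1.8, 5.4]
grip_width: 0.0086
finger_force: 91.0
```

jog_arm([
  [0,0,0.03,0,0],
  [0,0,0,0,0],
])

```text
clock: 15.25
position: [0.5749, 0.0081, 0.1295]
tool_rot: [3.141, 0.004, -3.048]
force: [3.3, 1.7, 17.3]
grip_width: 0.0085
finger_force: 92.9
```

```bash
python3 go.py 0.5734 0.0083 0.1467 3.234;python3 -c "
from h import *;print(bot.observe()['moment'])"
```

```text
t 15.25 pos [0.5749 0.0081 0.1295] rot [ 3.1413  0.0045 -3.0482] q [-0.2   0.57  0.12  1.83 -0.1   0.74  1.64] F [ 3.3  1.7 17.3] w 0.0085
units [ 0.05  0.01 -0.57] turn 0.01
[ 0.30138121 -0.56859368  0.16502564]
```

Firm stop at TCP z 0.1295, which puts the screws at about 0.150, in line with the vision estimate of 0.149. The plunger's push has also dropped away. I'll relieve the load and look.

jog_arm([
  [0,0,-0.03,0,0],
  [0,0,-0.01,0,0],
  [0,0,0,0,0],
])

```text
clock: 15.55
position: [0.5747, 0.0081, 0.1298]
tool_rot: [3.141, 0.004, -3.048]
force: [8.6, 1.3, 2.1]
grip_width: 0.0088
finger_force: 89.6
```

```bash
python3 go.py 0.5734 0.0083 0.1467 3.234
python3 - <<'E'
from h import *
print(bot.observe()['moment'])
g=grab('side','s6.png');s=cv2.imread('pics/s6.png')[195:270,280:380]
cv2.imwrite('pics/c6.png',cv2.resize(s,(800,600),interpolation=cv2.INTER_CUBIC))
E
```

```text
t 15.55 pos [0.5747 0.0081 0.1298] rot [ 3.1415  0.0038 -3.0481] q [-0.2   0.57  0.12  1.83 -0.1   0.74  1.64] F [8.6 1.3 2.1] w 0.0088
units [ 0.04  0.01 -0.56] turn 0.01
[ 0.29744716 -1.8539355   0.17191796]
```

View pics/c6.png

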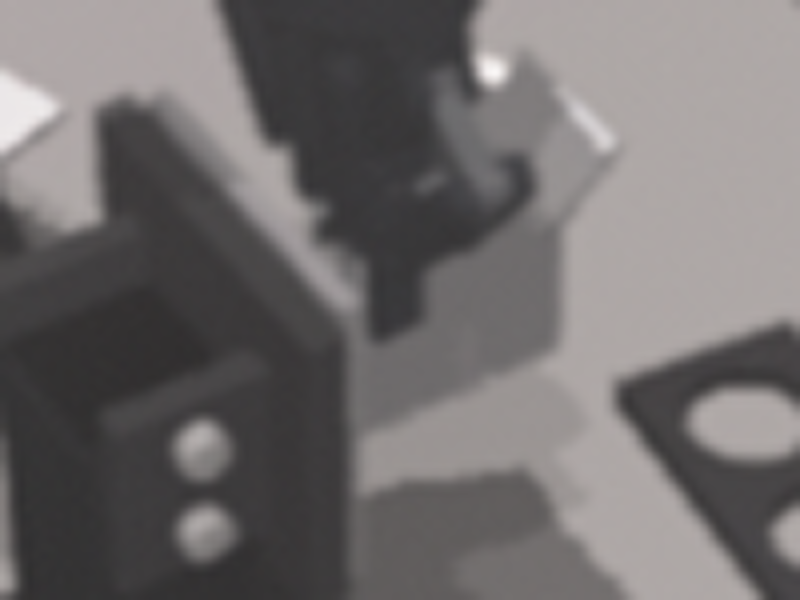

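The plate sits flush, its top a few mm above the carrier's top at around (350,300) and (165,100), as expected at home. I'll back off the push to see whether the plunger's force is gone.

jog_arm([
  [-0.03,0,0,0,0],
  [0,0,0,0,0],
])

```text
clock: 15.8
position: [0.5748, 0.0081, 0.1297]
tool_rot: [3.141, 0.002, -3.048]
force: [4.0, 1.8, 6.6]
grip_width: 0.0086
finger_force: 90.8
```

jog_arm([
  [-0.02,0,0,0,0],
  [0,0,0,0,0],
])

```text
clock: 16.0
position: [0.575, 0.0081, 0.1296]
tool_rot: [3.141, 0.001, -3.048]
force: [0.9, 2.2, 7.0]
grip_width: 0.0083
finger_force: 90.9
```

```bash
python3 go.py 0.5734 0.0083 0.1467 3.234;python3 -c "
from h import *;print(bot.observe()['moment'])"
```

```text
t 16.0 pos [0.575  0.0081 0.1296] rot [ 3.1414e+00  1.2000e-03 -3.0483e+00] q [-0.2   0.57  0.12  1.83 -0.1   0.74  1.64] F [0.9 2.2 7. ] w 0.0083
units [ 0.05  0.01 -0.57] turn 0.01
[ 0.14489363 -0.25740565  0.17013798]
```

The plate is still at the face with no push needed, so the plunger has sprung out. Releasing and retreating upward.

jog_arm([
  [0,0,-0.01,0,0.3],
  [0,0,0,0,0.6],
  [0,0,0,0,1],
  [0,0,0,0,1],
  [0,0,0,0,1],
  [0,0,0,0,1],
  [0,0,0,0,1],
  [0,0,0,0,1],
])

```text
clock: 16.8
position: [0.5745, 0.0079, 0.129]
tool_rot: [-3.142, -0.0, -3.048]
force: [-1.0, -0.7, 0.1]
grip_width: 0.0854
finger_force: 0.0
```

jog_arm([
  [-0.05,0,-0.2,0,1],
  [0,0,-0.5,0,1],
  [0,0,-0.8,0,1],
  [0,0,-0.9,0,1],
  [-0.2,0,-0.9,0,1],
  [-0.5,0,-0.9,0,1],
  [-0.8,0,-0.7,0,1],
  [-0.9,-0.7,0,0,1],
  [-0.7,-0.9,0,0,1],
  [-0.2,-0.9,0,0,1],
  [0,-0.9,0,0,1],
  [0,-0.9,0,0,1],
])

```text
clock: 18.0
position: [0.6867, -0.1123, 0.2762]
tool_rot: [-3.141, -0.0, -3.048]
force: [-0.4, 1.6, 0.6]
grip_width: 0.0854
finger_force: 0.0
```

jog_arm([
  [0,-0.9,0,0,1],
  [0,-0.9,0,0,1],
  [0,-0.9,0,0,1],
  [0,-0.5,0,0,1],
  [0,0,0,0,1],
])

```text
clock: 18.5
position: [0.6951, -0.2091, 0.2761]
tool_rot: [-3.141, -0.0, -3.051]
force: [-1.0, -0.5, 0.7]
grip_width: 0.0852
finger_force: 0.0
```

Run:
```python
from h import *
g=grab('side','s7.png');f=grab('top','t7.png')
s=cv2.imread('pics/s7.png')[195:295,280:380];t=cv2.imread('pics/t7.png')[190:290,280:380]
cv2.imwrite('pics/c7.png',np.hstack([cv2.resize(i,(400,400),interpolation=cv2.INTER_CUBIC) for i in(t,s)]))
```

```text
(no output)
```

View pics/c7.png

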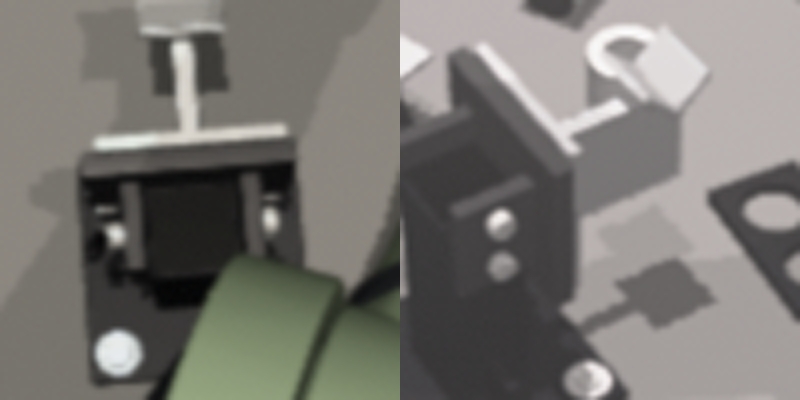

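The rest hangs flush and centred on the carrier, and the robot is clear of it. Handing in.

```bash
python3 -c "
from workcell import bot;print(bot.job_done())"
```

```text
the job is handed in; nothing more can be done
None
```

The keyhole rest is on the post, slid down to a firm stop and released, and the job is handed in at about 18.5 s. The plunger can't be seen from the cameras; I take it to have clicked out because its push was gone at the stop. The final downward push peaked at about 24 N for a moment, above the 15 N you suggested.

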